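Start the clamping screw of the pipe vise

TASK

Take the hex-headed clamping screw out of the wooden screw block and set it upright in the threaded boss on top of the pipe vise. Resting it on the thread, turn it backward (anticlockwise seen from above) until you feel the thread drop, then turn it forward (clockwise) one full turn from there so that it is started, and finish holding it by its head like that, without letting go. Leave everything else on the bench where it is.

Things in the scene. Friction and masses are not known exactly. Their poses are not given: they have to be found in the camera images.
- screw: Steel clamping screw, 0.2 to 0.4 kg, head up in a hole of the screw block: hex head 30 mm across flats, 24 mm tall (the other two pins there have no hex). Origin: centre of its foot; z up to the head. Head underside at z = 66 mm, top at 90. Two flats face its +x and -x, the rest every 60 degrees. Shank 24 mm thick, coarse right-hand thread, 6 mm pitch, above a plain point 15.8 mm thick, 18 long.
- screw_lead (a point): The lower end of the screw's thread ridge: 10.4 mm from the screw's axis along the screw's +x, 19.5 mm above its foot.
- vise: Yoke pipe vise, grey iron, fixed to the bench. Origin under its middle; x along its crosshead, whose top is 138 mm above the bench. In the middle of the crosshead a round threaded boss, 54 mm across. Thread behaviour: turned clockwise (from above) past the drop the screw goes in 6 mm a turn; one turn after the drop its foot is 45 mm below the rim. Play up and down under 1 mm; it stays where left.
- boss_mouth (a point): Centre of the boss's upper rim, on the bore's axis, 146 mm above the bench; z up. Bore vertical, open through, 25.4 mm across, mouth countersunk to 32 mm over 5 mm; plain for 15 mm, then threaded to its lower end, 17.4 mm across inside. Set in loosely, the screw stands by itself on the boss's thread, foot 33 to 39 mm below this rim by how it is turned; turned anticlockwise it climbs 6 mm a turn.
- boss_lead (a point): Upper end of the boss's thread: 10.4 mm from the bore's axis along the vise's +x, 16 mm below the rim. As the screw's lead, turning anticlockwise, passes just over this point, the screw's foot is 33 mm below the rim and drops by one pitch, to 39 mm: under a push of a few newtons, or by its own weight when let loose; a tight grip of a stiff arm would keep it up.
- screw_block: Beech block fixed on the bench, 190 x 62 x 45 mm (its x, y, z), with three blind holes 25 mm across and 34 mm deep on its long centre line at -62, 0 and +62 mm. Origin: centre of its underside. The screw's foot stands on a hole's floor, 11 mm above the bench, its head's underside 77 mm above the bench; lifted 36 mm it is free.
- spindle: Round-headed plain steel pin in another hole of the block, head 34 mm across, total height 66 mm; origin at the centre of its lower end. Leave it.
- drift: Round steel drift with a tapered top in the third hole of the block, 24 mm thick, 80 mm tall; origin at the centre of its lower end. Leave it.
- mandrel: Steel forming mandrel, 38 mm thick and 260 mm long with a tapered end, lying in the V jaws of the vise below the boss; its axis is its y, origin on the axis at mid-length. Its top is 70 mm above the bench. Leave it.
- wrench: Steel wrench, 220 mm long, lying flat on the bench; origin at its middle, x along it. Leave it.
- mallet: Wooden mallet, 250 mm long, lying on the bench, head at its +x end 56 mm thick; origin under its middle. Leave it.
- pipe_foot: Tin organ pipe foot, a cone 52 mm wide and 150 mm tall standing on its wide end; origin under its centre. Leave it.
- oil_can: Bare steel oil can, 68 mm wide, 130 mm tall with a slender spout on top; origin under its centre. Leave it.
Mind the look-alikes: they are no part of the job. What is shaped like the screw but green or pink is not meant.

How it is judged:
By the outcome, as a careful person would: the job done as asked, in the order asked, and still so for the second after the job is handed in, while the arm keeps its last pose, push and grip.
It also fails if it takes over 67 s, if anything falls off the work surface, if the arm or the gripper's body presses on something with over 40 N, if the wrist force passes 120 N, or if a joint passes its speed limit or range.

ROBOT

A 6-joint arm with a two-finger parallel gripper is mounted at the origin on the work surface. World frame = base frame: x ahead of the robot, y to its left, z up, the work surface at z = 0. Lengths are in m, angles in rad, forces in N, time in s.
With the tool pointing down it reaches from about 0.425 to 0.925 m from the base axis. Payload 12.5 kg.
Tool frame: the origin (TCP) lies midway between the tips of the shut fingers; the grasp point (between the pads) lies 19 mm behind it (manip.grip_depth is the distance from the TCP to the grasp point, in m); z points along the fingers, x is the direction in which the jaws open and shut, and the axes are right-handed (so a half turn about z gives the same grasp; the last joint's range is limited). The gripper opens to 85 mm and grips with 20 to 120 N. Pads are 22 mm wide; open, the fingers measure 114 mm over their backs; the gripper's body (76 mm by 85 mm) begins 54 mm behind the grasp point. The pads swing forward as they close: fully open they stand 13 mm farther back than shut.
Start: joints at [1.174, 0.491, 1.559, -0, 1.092, -0.106], TCP at [0.179, 0.599, 0.231] pointing down, gripper open.
Joint ranges: [-3.1, 3.1], [-0.84, 2.19], [0.05, 2.79], [-1.13, 4.28], [0.06, 2.93], [-2.69, 2.69]. Speed limits (rad/s): [2.22, 2.22, 2.79, 3.14, 3.14, 3.14].

INTERFACE

Orientations are given as [roll, pitch, yaw] about the fixed x, y, z axes, in that order (R = Rz(yaw) Ry(pitch) Rx(roll)).
In Python, from rig import manip, cams gives the robot as it stands. The module is installed in compiled form; this text tells all that it offers.
- The arm moves only by the tool step_arm, never from a script. Its argument "moves" is a list of rows, each a list of 6 numbers: the shift along the world's x, y, z in mm, then the turn, a rotation vector about the world's x, y, z in rad. In form: [[tx, ty, tz, wx, wy, wz], ...]. A call has 1 to 5 rows; each row shifts and turns the pose as measured when the row begins; what a row does not reach is not made up. A row lasts 1/12 s, in which the tool goes at most 41.7 mm and 7.16 degrees, less where a joint would pass 70% of its speed; a pose out of reach is approached as far as the arm can. A call with a gripper value outside its range is refused whole. "grip" is the finger opening in mm, from 0 to 85.4, set as the call begins (left out, the last holds). The fingers move at their own pace and stop on an object; "squeeze" is the grip in N (left out, the last holds). Time passes only in rows, so rows that do not move let the fingers close. It gives the time, the measured TCP pose, the force and the opening at its end, in the units of the state.
- manip.observe(): the state, without advancing time (a new reading comes with each control period).
- cams.grab_frame(name): name is "side" or "top" or "wrist"; returns (picture, depth): 384x512x3 uint8, red, green, blue; 384x512 float32, m along the optical axis (not along the pixel's ray), 0 where there is no reading.
- cams.camera_model(name): a dict with "fx", "fy", "cx", "cy" (pixels), "rvec" (rotation vector, rad) and "tvec" (3), from world to camera coordinates, as OpenCV has them. Camera axes: x right, y down, z forward; pixel columns grow to the right and rows downward; lengths in m; the calibration is good to about 2 mm. A picture is of the moment at which its call begins: read the wrist's pose just before it. camera_model takes no time and is no camera call; for the wrist camera it gives the pose at the moment of the call.
- manip.finish_job(): hands the job in, once; it reports no verdict.
The state is a dict: "t": time; "joints": joint angles; "qvel": joint speeds; "joint_torque": joint torques, N m; "position": TCP position; "orientation": TCP orientation; "wrist_force": force on the tool from outside, world axes, zero at the start; "wrist_torque": the same for the moment, N m; "width": finger opening in m.
Only numpy, scipy, OpenCV 4.12 (cv2) and the standard library are available. Lean on these libraries where they do the work, as an engineer would, in place of code of your own. Each camera call takes 0.05 s, during which the arm holds its last target.

## Working session

There is one attempt and no reset: what is moved stays moved. The work goes in short steps, Python scripts to look and compute and a tool call to move; the robot and the scene stay as the last step left them, time stands still between calls to the robot, and variables do not carry over. Pictures are saved under pics/ and viewed, and the job is handed in when it is done.

Besides the shell and the picture viewer there is one more tool, called after "Call:" as name(argument=value, ...), one argument or row to a line, values as JSON. step_arm: Moves the arm, as the interface text tells. Its arguments: {"type":"object","properties":{"moves":{"type":"array"},"grip":{"type":"number"},"squeeze":{"type":"number"}},"required":["moves"]}

```bash
mkdir -p pics; python3 - <<'E'
from rig import manip,cams
import cv2,numpy as np
for n in ["side","top","wrist"]:
    p,d=cams.grab_frame(n); cv2.imwrite(f"pics/a_{n}.png",p[:,:,::-1]); np.save(f"a_{n}.npy",d)
    m=cams.camera_model(n); R=cv2.Rodrigues(np.array(m['rvec']))[0]; print(n,m['fx'],m['fy'],m['cx'],m['cy'],(-R.T@np.array(m['tvec'])).round(3),R[2].round(3))
s=manip.observe(); print(s['t'],s['position'],s['orientation'],s['wrist_force'],s['width'],manip.grip_depth)
E
```

```text
side 389.46911550280976 389.46911550280976 257.48894847599735 191.30681237457773 [ 0.252 -0.764  0.852] [ 0.25   0.718 -0.649]
top 351.3933587981677 351.3933587981677 252.2252559370625 190.08295639498832 [0.4   0.023 1.123] [ 0.173  0.03  -0.985]
wrist 336.0268860619659 336.0268860619659 252.69502882283084 188.5093248619531 [0.114 0.619 0.374] [ 0.261 -0.079 -0.962]
0.15 [0.1791073  0.59863142 0.23087326] [-3.14150527e+00  7.82575210e-04  1.28004079e+00] [-0.59870852 -0.5278828  -0.30256427] 0.08526649759186992 0.0187
```

View pics/a_side.png

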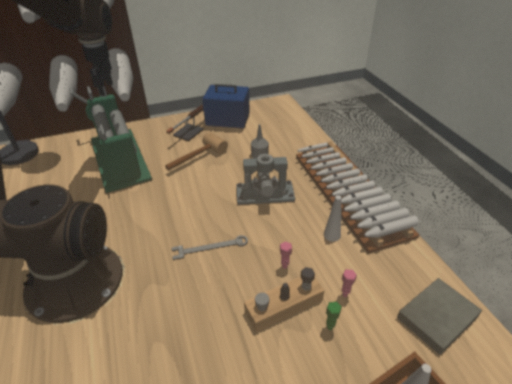

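View pics/a_top.png

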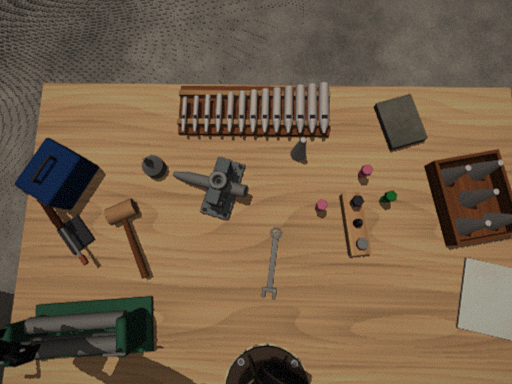

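View pics/a_wrist.png

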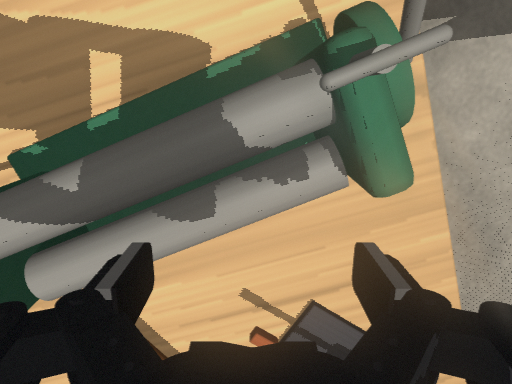

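```bash
python3 - <<'E'
import cv2,numpy as np
a=cv2.imread("pics/a_side.png")[235:340,230:370]; b=cv2.imread("pics/a_top.png")[155:265,310:410]
c=cv2.imread("pics/a_top.png")[120:230,165:265]
d=cv2.imread("pics/a_side.png")[120:215,220:310]
r=lambda x:cv2.resize(x,(400,300),interpolation=cv2.INTER_CUBIC)
cv2.imwrite("pics/b.png",np.vstack([np.hstack([r(a),r(b)]),np.hstack([r(d),r(c)])]))
E
cat > h.py <<'E'
import cv2,numpy as np
from rig import manip,cams
def cam(n):
    m=cams.camera_model(n); R=cv2.Rodrigues(np.array(m['rvec'],float))[0]; t=np.array(m['tvec'],float)
    K=np.array([[m['fx'],0,m['cx']],[0,m['fy'],m['cy']],[0,0,1]]); return K,R,t
def plane(c,u,v,z):
    K,R,t=c; d=R.T@np.linalg.inv(K)@np.array([u,v,1.]); o=-R.T@t; return o+d*(z-o[2])/d[2]
def proj(c,P):
    K,R,t=c; q=(np.atleast_2d(P)@R.T+t)@K.T; return q[:,:2]/q[:,2:]
def cloud(c,d):
    K,R,t=c; v,u=np.indices(d.shape); p=np.stack([(u-K[0,2])/K[0,0]*d,(v-K[1,2])/K[1,1]*d,d],-1); return (p-t)@R
E
python3 - <<'E'
from h import *
for n in ["top","side"]:
    P=cloud(cam(n),np.load(f"a_{n}.npy")); np.save(f"P_{n}.npy",P)
P=np.load("P_top.npy")
for u,v in [(357,201),(358,223),(362,244),(321,205),(366,170),(218,181),(219,200),(235,170)]: print(u,v,P[v,u].round(3))
P=np.load("P_side.npy")
for u,v in [(307,273),(285,290),(262,300),(264,160)]: print(u,v,P[v,u].round(3))
E
```

```text
357 201 [ 0.554 -0.252  0.101]
358 223 [ 0.491 -0.257  0.086]
362 244 [ 0.431 -0.271  0.073]
321 205 [ 0.541 -0.15   0.089]
366 170 [ 0.65  -0.284  0.089]
218 181 [0.611 0.161 0.069]
219 200 [0.545 0.149 0.12 ]
235 170 [0.656 0.113 0.029]
307 273 [ 0.551 -0.257  0.102]
285 290 [ 0.489 -0.271  0.082]
262 300 [ 0.43  -0.276  0.079]
264 160 [0.599 0.165 0.134]
```

View pics/b.png

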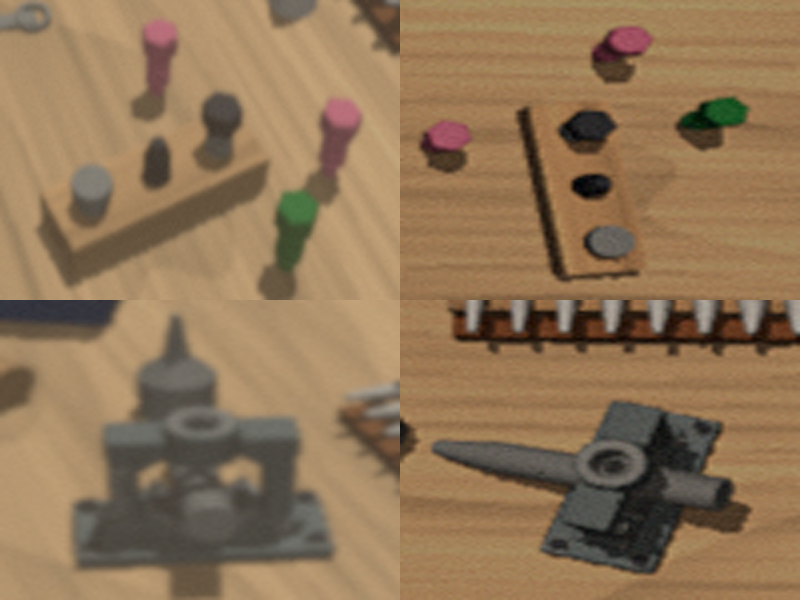

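Candidates (top image): the dark hex in the block (357,201) is the screw. The others are the drift (358,223), the spindle (362,244, light and round), pink hexes (321,205) and (366,170), and a green hex (390,196). The crop confirms the dark hex head in the block at about (0.554,-0.253). The boss ring is at about (218,183).

I'll go over the boss first for a wrist look.

Call:
step_arm(
  moves=[
    [15,-15,30,0,0,0],
    [25,-31,20,0,0,0],
    [25,-31,10,0,0,0],
    [25,-31,10,0,0,0],
    [25,-31,0,0,0,0],
  ],
)

```text
t: 0.57
position: [0.2925, 0.4582, 0.3]
orientation: [-3.141, 0.006, 1.29]
wrist_force: [0.7, -0.4, 0.2]
width: 0.0853
```

Call:
step_arm(
  moves=[
    [25,-31,0,0,0,0],
    [25,-31,0,0,0,0],
    [25,-31,0,0,0,0],
    [25,-31,0,0,0,0],
    [25,-31,0,0,0,0],
  ],
)

```text
t: 0.98
position: [0.4212, 0.2947, 0.301]
orientation: [-3.142, 0.004, 1.291]
wrist_force: [-0.6, 0.4, 0.1]
width: 0.0854
```

Call:
step_arm(
  moves=[
    [25,-31,0,0,0,0],
    [25,-31,0,0,0,0],
    [25,-31,0,0,0,0],
    [25,-31,0,0,0,0],
    [25,-25,0,0,0,0],
  ],
)

```text
t: 1.4
position: [0.55, 0.136, 0.3011]
orientation: [-3.141, 0.004, 1.29]
wrist_force: [0.3, 1.4, -0.8]
width: 0.0854
```

Call:
step_arm(
  moves=[
    [0,0,0,0,0,0],
  ],
  grip=50,
)

```text
t: 1.48
position: [0.5533, 0.1318, 0.3005]
orientation: [3.141, 0.005, 1.287]
wrist_force: [-0.6, -0.3, -0.8]
width: 0.0751
```

```bash
python3 - <<'E'
from h import *
c=cam("wrist"); p,d=cams.grab_frame("wrist"); s=manip.observe()
cv2.imwrite("pics/c.png",p[:,:,::-1]); P=cloud(c,d); np.save("P_w1.npy",P)
import pickle; pickle.dump(c,open("c_w1.pkl","wb"))
print(s['joints'],s['position'],s['orientation'])
for a in [(0.597,.16,.146),s['position']]: print(proj(c,a))
E
```

```text
[ 0.12253318  0.34633813  1.60618605 -0.00447043  1.19187722 -1.16243566] [0.55168531 0.13327003 0.30035489] [-3.14065915  0.00492427  1.28663067]
[[295.1942806  207.40163276]]
[[253.77422929 242.59993688]]
```

View pics/c.png

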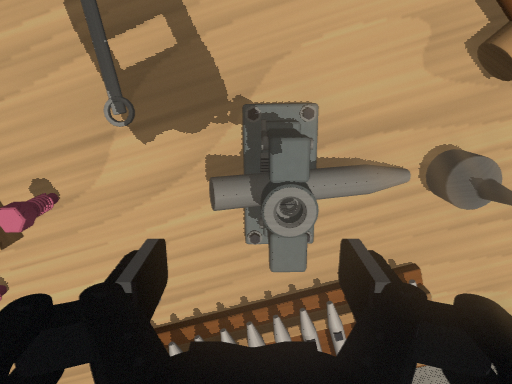

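```bash
python3 - <<'E'
from h import *
import pickle
c=pickle.load(open("c_w1.pkl","rb")); P=np.load("P_w1.npy")
def boss(P,c,name,box):
    u0,u1,v0,v1=box
    m=np.zeros(P.shape[:2],np.uint8); Z=P[...,2]; m[v0:v1,u0:u1]=((Z>0.142)&(Z<0.152))[v0:v1,u0:u1]
    q=P[m>0]; print(name,len(q),np.median(q[:,2]))
    cs,_=cv2.findContours(m,cv2.RETR_EXTERNAL,cv2.CHAIN_APPROX_NONE); k=max(cs,key=cv2.contourArea)
    w=np.array([plane(c,a,b,.146)[:2] for a,b in k[:,0]])
    (cx,cy),(a,b),_=cv2.fitEllipse((w*1e4).astype(np.float32)); print('ellipse',cx/1e4,cy/1e4,a/10,b/10)
    # crosshead
    m2=np.zeros_like(m); m2[v0-60:v1+80,u0-60:u1+60]=((Z>.132)&(Z<.1415))[v0-60:v1+80,u0-60:u1+60]; return m2
m2=boss(P,c,"w",(250,335,170,250))
p=P[m2>0][:,:2]; 
r=cv2.minAreaRect((p*1e3).astype(np.float32)); print(r)
boss(np.load("P_top.npy"),cam("top"),"top",(195,245,155,210))
boss(np.load("P_side.npy"),cam("side"),"side",(230,300,140,190))
p=cv2.imread("pics/c.png")[150:280,220:360]; cv2.imwrite("pics/d.png",cv2.resize(p,None,fx=4,fy=4,interpolation=cv2.INTER_CUBIC))
E
```

```text
w 1880 0.14627588321085733
ellipse 0.59884775390625 0.1538117919921875 52.456390380859375 53.19635009765625
((598.2806396484375, 151.82156372070312), (48.7977409362793, 137.596435546875), 71.82520294189453)
top 198 0.14536119530228228
ellipse 0.59897744140625 0.152563916015625 50.16385498046875 51.059445190429685
side 127 0.14682487711169767
ellipse 0.597350439453125 0.15278326416015625 51.111151123046874 54.38458251953125
```

View pics/d.png

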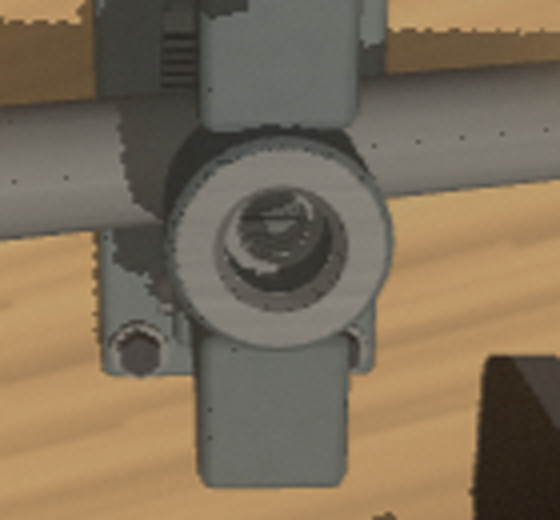

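Call:
step_arm(
  moves=[
    [-2,-38,0,0,0,0],
    [-2,-38,0,0,0,0],
    [-2,-38,0,0,0,0],
    [-2,-38,0,0,0,0],
    [-2,-38,0,0,0,0],
  ],
)

```text
t: 1.95
position: [0.5388, -0.0543, 0.299]
orientation: [-3.137, 0.003, 1.297]
wrist_force: [0.8, 0.2, 1.2]
width: 0.0501
```

Call:
step_arm(
  moves=[
    [-1,-38,-10,0,0,0],
    [-1,-38,-10,0,0,0],
    [-1,-38,-10,0,0,0],
    [-1,-38,-10,0,0,0],
    [0,-38,-10,0,0,0],
  ],
)

```text
t: 2.37
position: [0.5324, -0.2478, 0.25]
orientation: [-3.141, 0.003, 1.303]
wrist_force: [1.2, 0.6, -0.2]
width: 0.0501
```

Call:
step_arm(
  moves=[
    [0,0,0,0,0,0],
  ],
)

```text
t: 2.45
position: [0.5316, -0.252, 0.2478]
orientation: [-3.139, 0.003, 1.3]
wrist_force: [0.1, 1.0, 0.0]
width: 0.0496
```

```bash
python3 - <<'E'
from h import *
c=cam("wrist"); p,d=cams.grab_frame("wrist"); s=manip.observe()
cv2.imwrite("pics/e.png",p[:,:,::-1]); P=cloud(c,d); np.save("P_w2.npy",P)
import pickle; pickle.dump(c,open("c_w2.pkl","wb"))
print(s['joints'],s['position'],s['orientation'],s['wrist_force'])
print(proj(c,(.554,-.253,.101)))
E
```

```text
[-0.5501611   0.42104338  1.63121132 -0.00306828  1.09120821 -1.84848754] [ 0.53163927 -0.24957613  0.24852892] [-3.13904668e+00  2.10206452e-03  1.29974741e+00] [ 0.29139445 -0.23330169 -0.28983514]
[[258.2368551  197.89776265]]
```

View pics/e.png

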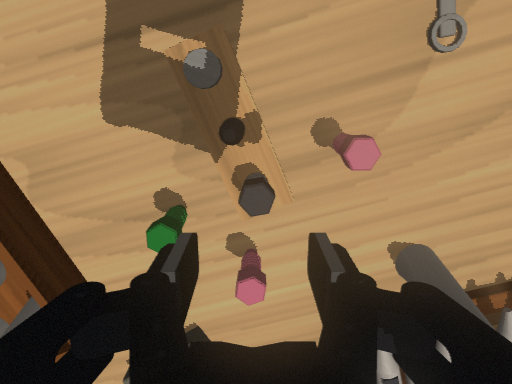

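```bash
python3 - <<'E'
from h import *
import pickle
c=pickle.load(open("c_w2.pkl","rb")); P=np.load("P_w2.npy")
m=np.zeros(P.shape[:2],np.uint8); Z=P[...,2]; b=(slice(165,230),slice(230,290)); m[b]=((Z>.096)&(Z<.106))[b]
print(m.sum(),np.median(Z[m>0]))
cs,_=cv2.findContours(m,cv2.RETR_EXTERNAL,cv2.CHAIN_APPROX_NONE);k=max(cs,key=cv2.contourArea)
w=np.array([plane(c,a,bb,.101)[:2] for a,bb in k[:,0]])
M=cv2.moments((w*1e4).astype(np.float32)); cx,cy=M['m10']/M['m00']/1e4,M['m01']/M['m00']/1e4; print(cx,cy,M['m00']/100)
q=w-[cx,cy]; a=np.radians(np.arange(0,60,1.))
sup=[np.mean([np.max(q@[np.cos(t+i*np.pi/3),np.sin(t+i*np.pi/3)]) for i in range(6)]) for t in a]
print('flat normal deg',np.argmin(sup),min(sup)*1e3,max(sup)*1e3)
ang=np.arctan2(q[:,1],q[:,0]);r=np.hypot(*q.T); ph=np.angle(np.sum((r-r.mean())*np.exp(6j*ang)))/6; print('corner deg',np.degrees(ph)%60,'flat',(np.degrees(ph)+30)%60)
p=cv2.imread("pics/e.png")[150:250,200:310]; cv2.imwrite("pics/f.png",cv2.resize(p,None,fx=5,fy=5,interpolation=cv2.INTER_CUBIC))
E
```

```text
928 0.1011052427325326
0.5545097924005837 -0.25514417973122816 753.2271756690741
flat normal deg 55 15.167976289756226 16.98612556256861
corner deg 24.886008440045156 flat 54.88600844004516
```

View pics/f.png

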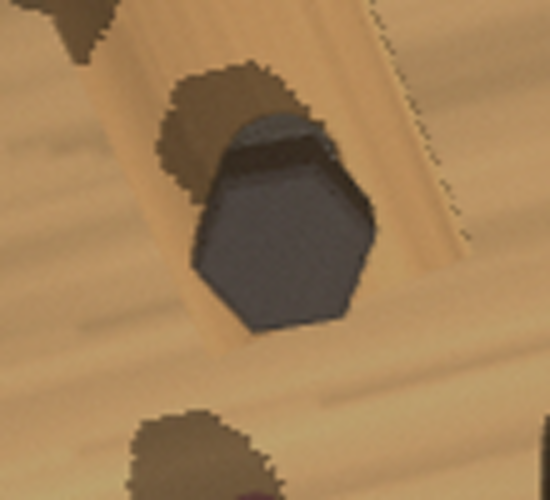

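Call:
step_arm(
  moves=[
    [5,-1,0,0,0,-0.124],
    [5,-1,0,0,0,-0.124],
    [5,-1,0,0,0,-0.124],
    [5,-1,0,0,0,-0.124],
    [3,-1,0,0,0,-0.124],
  ],
)

```text
t: 2.92
position: [0.5551, -0.2472, 0.2494]
orientation: [-3.136, 0.001, 0.675]
wrist_force: [0.0, 0.8, 0.4]
width: 0.0502
```

Call:
step_arm(
  moves=[
    [0,0,-10,0,0,-0.124],
    [0,0,-10,0,0,-0.124],
    [0,0,-10,0,0,-0.124],
    [0,0,-10,0,0,-0.124],
    [0,0,0,0,0,-0.124],
  ],
)

```text
t: 3.33
position: [0.5572, -0.2367, 0.2107]
orientation: [-3.138, -0.001, 0.05]
wrist_force: [0.8, -0.5, 0.5]
width: 0.05
```

Call:
step_arm(
  moves=[
    [0,0,0,0,0,-0.124],
    [0,0,0,0,0,-0.124],
    [0,0,0,0,0,-0.124],
    [0,0,0,0,0,-0.124],
    [0,0,0,0,0,-0.124],
  ],
)

```text
t: 3.75
position: [0.5579, -0.2256, 0.2119]
orientation: [-3.136, 0.001, -0.575]
wrist_force: [-0.2, 0.6, -0.2]
width: 0.0499
```

Call:
step_arm(
  moves=[
    [0,0,0,0,0,-0.124],
    [0,0,0,0,0,-0.124],
    [0,0,0,0,0,-0.124],
    [0,0,0,0,0,-0.124],
    [0,0,0,0,0,-0.124],
  ],
)

```text
t: 4.17
position: [0.5587, -0.2147, 0.2143]
orientation: [-3.135, 0.001, -1.2]
wrist_force: [-0.4, -0.5, 0.4]
width: 0.0501
```

Call:
step_arm(
  moves=[
    [0,0,0,0,0,-0.124],
    [0,0,0,0,0,-0.124],
    [0,0,0,0,0,-0.124],
    [0,0,0,0,0,-0.124],
    [0,0,0,0,0,-0.124],
  ],
)

```text
t: 4.58
position: [0.5592, -0.2038, 0.2168]
orientation: [-3.134, 0.002, -1.825]
wrist_force: [-0.7, -0.4, -0.0]
width: 0.0503
```

Call:
step_arm(
  moves=[
    [0,0,0,0,0,-0.124],
    [0,0,0,0,0,-0.124],
  ],
)

```text
t: 4.75
position: [0.5594, -0.1995, 0.2178]
orientation: [-3.134, 0.003, -2.075]
wrist_force: [0.3, -0.7, 0.5]
width: 0.0506
```

Call:
step_arm(
  moves=[
    [-2,-20,-10,0,0,-0.05],
    [-2,-20,-20,0,0,-0.05],
    [-1,-14,-20,0,0,0],
    [0,0,0,0,0,0],
    [0,0,0,0,0,0],
  ],
)

```text
t: 5.17
position: [0.556, -0.2446, 0.1701]
orientation: [-3.13, 0.005, -2.179]
wrist_force: [-0.5, -0.1, 0.4]
width: 0.0499
```

```bash
python3 - <<'E'
from h import *
c=cam("wrist"); p,d=cams.grab_frame("wrist"); s=manip.observe()
cv2.imwrite("pics/g.png",p[:,:,::-1]); P=cloud(c,d)
print(s['joints'],s['position'],s['orientation'],s['wrist_force'])
m=np.zeros(P.shape[:2],np.uint8); Z=P[...,2]; u,v=proj(c,(.5545,-.2551,.101))[0].astype(int); print(u,v)
b=(slice(v-60,v+60),slice(u-60,u+60)); m[b]=((Z>.097)&(Z<.105))[b]
cs,_=cv2.findContours(m,cv2.RETR_EXTERNAL,cv2.CHAIN_APPROX_NONE);k=max(cs,key=cv2.contourArea)
w=np.array([plane(c,a,bb,.101)[:2] for a,bb in k[:,0]])
M=cv2.moments((w*1e4).astype(np.float32)); cx,cy=M['m10']/M['m00']/1e4,M['m01']/M['m00']/1e4; print(cx,cy,M['m00']/100,np.median(Z[m>0]))
q=w-[cx,cy];ang=np.arctan2(q[:,1],q[:,0]);r=np.hypot(*q.T); ph=np.angle(np.sum((r-r.mean())*np.exp(6j*ang)))/6; print('flat',(np.degrees(ph)+30)%60)
E
```

```text
[-0.52463604  0.52738892  1.67852057  0.00501976  0.92413839  1.65080351] [ 0.55590512 -0.24439958  0.17005801] [-3.13041374  0.00495018 -2.17841327] [ 0.49946047  0.26789853 -0.17846451]
268 196
0.5563271980142073 -0.25534629991947877 753.4648986887931 0.10121137066676086
flat 54.260056796871325
```

View pics/g.png

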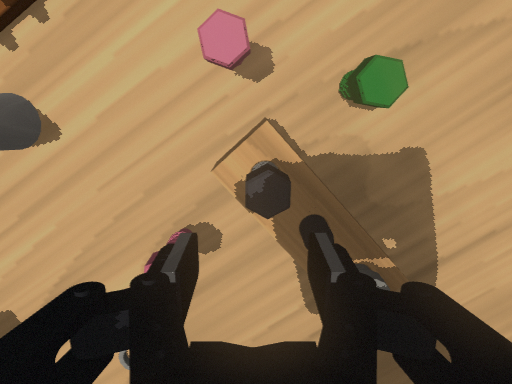

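```bash
cat > d.py <<'E'
import sys,numpy as np
from scipy.spatial.transform import Rotation as Ro
from rig import manip
def st(x,y,z,yawdeg):
    s=manip.observe(); R=Ro.from_euler('xyz',s['orientation']); T=Ro.from_euler('xyz',[np.pi,0,np.radians(yawdeg)])
    print('t',round(s['t'],2),'pos',np.round(s['position'],4),'ori',np.round(s['orientation'],3),'F',np.round(s['wrist_force'],1),'T',np.round(s['wrist_torque'],2),'w',round(s['width'],4),'q',np.round(s['joints'],2))
    print('d mm',((np.array([x,y,z])-s['position'])*1e3).round(1),'rot',(T*R.inv()).as_rotvec().round(3))
st(*map(float,sys.argv[1:5]))
E
python3 d.py 0.5555 -0.2552 0.070 -125.3
```

```text
t 5.22 pos [ 0.5559 -0.2444  0.1701] ori [-3.13   0.005 -2.178] F [ 0.5  0.3 -0.2] T [-0.02  0.   -0.02] w 0.05 q [-0.52  0.53  1.68  0.01  0.92  1.65]
d mm [  -0.4  -10.8 -100.1] rot [ 0.002  0.012 -0.008]
```

Call:
step_arm(
  moves=[
    [0,-5,-10,0.001,0.006,-0.004],
    [0,-6,-15,0.001,0.006,-0.004],
    [0,0,-15,0,0,0],
    [0,0,0,0,0,0],
    [0,0,0,0,0,0],
  ],
)

```text
t: 5.63
position: [0.5577, -0.2531, 0.1299]
orientation: [-3.139, -0.0, -2.183]
wrist_force: [-0.1, 0.6, -0.2]
width: 0.05
```

```bash
python3 d.py 0.5555 -0.2552 0.070 -125.3
```

```text
t 5.63 pos [ 0.5577 -0.2531  0.1299] ori [-3.139 -0.    -2.183] F [-0.1  0.6 -0.2] T [-0.01 -0.    0.01] w 0.05 q [-0.53  0.59  1.69 -0.    0.86  1.65]
d mm [ -2.2  -2.1 -59.9] rot [ 0.002  0.002 -0.004]
```

Call:
step_arm(
  moves=[
    [-1,-1,-15,0,0.002,-0.004],
    [-1,-1,-15,0,0,0],
    [0,0,-15,0,0,0],
    [0,0,-13,0,0,0],
    [0,0,0,0,0,0],
  ],
)

```text
t: 6.05
position: [0.5571, -0.2554, 0.0724]
orientation: [-3.136, -0.001, -2.186]
wrist_force: [-0.5, 0.1, -0.3]
width: 0.0502
```

```bash
python3 d.py 0.5555 -0.2552 0.070 -125.3
```

```text
t 6.05 pos [ 0.5571 -0.2554  0.0724] ori [-3.136e+00 -1.000e-03 -2.186e+00] F [-0.5  0.1 -0.3] T [ 0.02 -0.02  0.04] w 0.0502 q [-0.54  0.66  1.73 -0.    0.74  1.65]
d mm [-1.6  0.2 -2.4] rot [ 0.004  0.004 -0.001]
```

Call:
step_arm(
  moves=[
    [-1.5,0,-2,0.003,0.003,0],
    [0,0,0,0,0,0],
    [0,0,0,0,0,0],
    [0,0,0,0,0,0],
  ],
  grip=25,
  squeeze=50,
)

```text
t: 6.38
position: [0.5563, -0.2556, 0.0726]
orientation: [-3.139, -0.001, -2.186]
wrist_force: [-0.5, -0.5, -1.7]
width: 0.0296
```

```bash
python3 d.py 0.5555 -0.2552 0.070 -125.3
```

```text
t 6.38 pos [ 0.5563 -0.2556  0.0726] ori [-3.139e+00 -1.000e-03 -2.186e+00] F [-0.5 -0.5 -1.7] T [ 0.01  0.01 -0.01] w 0.0296 q [-0.54  0.66  1.73 -0.    0.74  1.65]
d mm [-0.8  0.4 -2.6] rot [ 0.002  0.002 -0.001]
```

Call:
step_arm(
  moves=[
    [0,0,5,0,0,0],
    [0,0,10,0,0,0],
    [0,0,15,0,0,0],
    [0,0,15,0,0,0],
    [0,0,15,0,0,0],
  ],
)

```text
t: 6.8
position: [0.5554, -0.255, 0.136]
orientation: [3.141, -0.001, -2.186]
wrist_force: [-0.1, 0.3, -2.2]
width: 0.0292
```

Call:
step_arm(
  moves=[
    [0,0,20,0,0,0],
    [0,0,30,0,0,0],
    [0,0,30,0,0,0],
    [0,0,30,0,0,0],
    [0,0,15,0,0,0],
  ],
)

```text
t: 7.22
position: [0.5538, -0.2539, 0.2723]
orientation: [-3.14, -0.001, -2.186]
wrist_force: [0.2, 0.2, -2.0]
width: 0.0293
```

```bash
python3 d.py 0.5985 0.1532 0.225 -125.3;python3 - <<'E'
from h import *
p,d=cams.grab_frame("side"); a=p[:,:,::-1][200:350,220:400]
p,d=cams.grab_frame("wrist"); 
cv2.imwrite("pics/i.png",np.hstack([cv2.resize(a,(400,384)),cv2.resize(p[:,:,::-1],(400,384))]))
E
```

```text
t 7.22 pos [ 0.5538 -0.2539  0.2723] ori [-3.140e+00 -1.000e-03 -2.186e+00] F [ 0.2  0.2 -2. ] T [ 0.05 -0.04  0.01] w 0.0293 q [-0.54  0.43  1.55 -0.    1.16  1.65]
d mm [ 44.7 407.1 -47.3] rot [ 0.001  0.001 -0.001]
```

View pics/i.png

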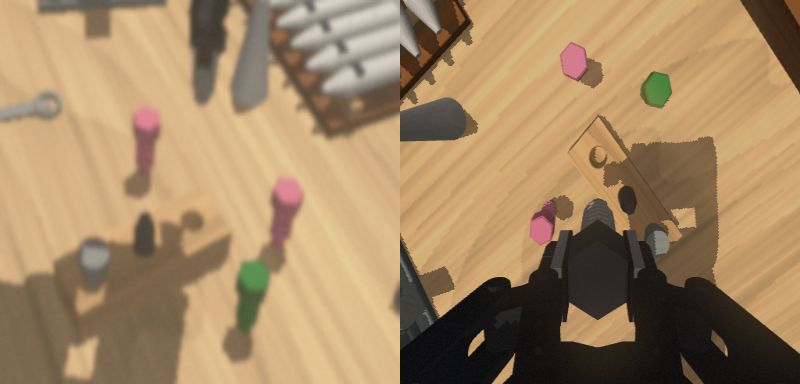

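Call:
step_arm(
  moves=[
    [2,20,0,0,0,0],
    [4,37,0,0,0,0],
    [4,37,0,0,0,0],
    [4,37,0,0,0,0],
    [4,37,0,0,0,0],
  ],
)

```text
t: 7.73
position: [0.5689, -0.0864, 0.2686]
orientation: [-3.141, -0.003, -2.196]
wrist_force: [1.6, -0.6, -2.2]
width: 0.0291
```

Call:
step_arm(
  moves=[
    [4,37,0,0,0,0],
    [4,37,0,0,0,0],
    [4,37,0,0,0,0],
    [4,37,0,0,0,0],
    [4,37,0,0,0,0],
  ],
)

```text
t: 8.15
position: [0.5852, 0.1078, 0.2638]
orientation: [3.135, -0.007, -2.197]
wrist_force: [0.3, 0.5, -1.8]
width: 0.0291
```

Call:
step_arm(
  moves=[
    [4,37,0,0,0,0],
    [2,15,0,0,0,0],
    [0,0,0,0,0,0],
    [0,0,0,0,0,0],
  ],
)

```text
t: 8.48
position: [0.5883, 0.1697, 0.2592]
orientation: [3.129, -0.011, -2.189]
wrist_force: [-0.0, -1.6, -2.5]
width: 0.0291
```

```bash
python3 d.py 0.5985 0.1532 0.225 -125.3
```

```text
t 8.48 pos [0.5883 0.1697 0.2592] ori [ 3.129 -0.011 -2.189] F [-0.  -1.6 -2.5] T [ 0.01 -0.03  0.  ] w 0.0291 q [0.17 0.45 1.55 0.   1.16 2.36]
d mm [ 10.2 -16.5 -34.2] rot [ 0.002 -0.017  0.003]
```

Call:
step_arm(
  moves=[
    [5,-8,-10,0,-0.008,0.002],
    [5,-8,-10,0,-0.008,0.002],
    [0,0,0,0,0,0],
    [0,0,0,0,0,0],
  ],
)

```text
t: 8.82
position: [0.5971, 0.1503, 0.2367]
orientation: [3.14, -0.005, -2.187]
wrist_force: [0.2, 0.8, -1.3]
width: 0.0293
```

```bash
python3 d.py 0.5985 0.1532 0.225 -125.3; python3 - <<'E'
from h import *
o=[]
for n,b in (("side",(slice(110,210),slice(205,325))),("top",(slice(130,230),slice(160,280)))):
    p,d=cams.grab_frame(n); P=cloud(cam(n),d); np.save(f"P_{n}2.npy",P); cv2.imwrite(f"pics/j_{n}.png",p[:,:,::-1]); o.append(cv2.resize(p[:,:,::-1][b],(400,333),interpolation=cv2.INTER_CUBIC))
p,d=cams.grab_frame("wrist");cv2.imwrite("pics/j_w.png",p[:,:,::-1])
cv2.imwrite("pics/j.png",np.hstack(o))
E
```

```text
t 8.82 pos [0.5971 0.1503 0.2367] ori [ 3.14  -0.005 -2.187] F [ 0.2  0.8 -1.3] T [-0.    0.    0.04] w 0.0293 q [ 0.14  0.47  1.57 -0.    1.1   2.33]
d mm [  1.4   2.9 -11.7] rot [ 0.003 -0.004 -0.   ]
```

View pics/j.png

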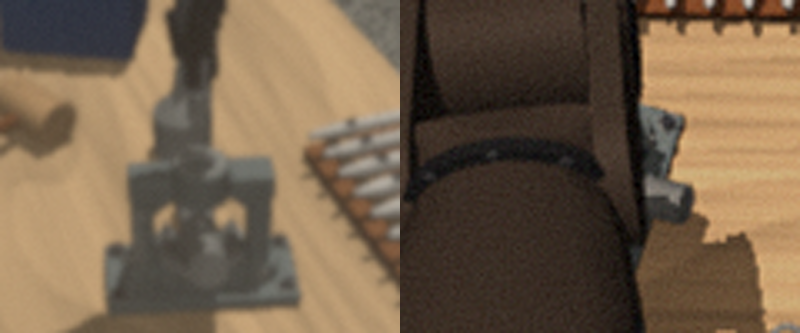

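View pics/j_w.png

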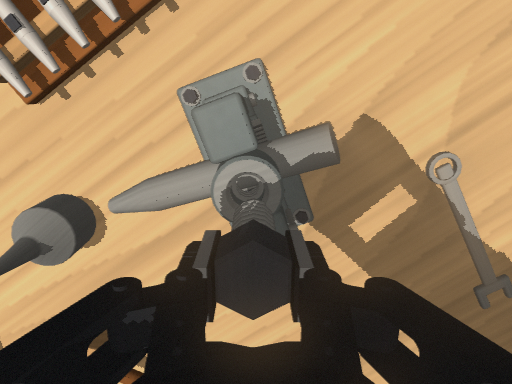

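```bash
python3 - <<'E'
from h import *
c=cam("wrist"); s=manip.observe(); p,d=cams.grab_frame("wrist"); P=cloud(c,d)
Z=P[...,2]
print(s['position'], "foot pred", proj(c,np.array(s['position'])+[0,0,-.0616]), "boss pred",proj(c,(.5985,.1532,.146)))
m=np.zeros(Z.shape,np.uint8); b=(slice(145,230),slice(200,300)); m[b]=((Z>.1435)&(Z<.150))[b]
ys,xs=np.nonzero(m)
w=np.array([plane(c,a,bb,.146)[:2] for a,bb in zip(xs,ys)])
from scipy.optimize import least_squares
cs,_=cv2.findContours(m,cv2.RETR_EXTERNAL,cv2.CHAIN_APPROX_NONE);k=max(cs,key=cv2.contourArea)[:,0]
k=k[k[:,1]<185]  # outer upper arc
w=np.array([plane(c,a,bb,.146)[:2] for a,bb in k])
x=np.array([.5985,.1532])
f=lambda x:np.hypot(*(w-x).T)-.0267
r=least_squares(f,x,loss='soft_l1',f_scale=.0005); print(r.x,np.std(f(r.x)),len(w))
v=p[:,:,::-1].copy()
cv2.imwrite("pics/k.png",cv2.resize(v[140:250,190:310],None,fx=5,fy=5,interpolation=cv2.INTER_CUBIC))
E
```

```text
[0.59731794 0.15097003 0.23739937] foot pred [[253.37521906 205.72757271]] boss pred [[249.67835892 192.90308706]]
[0.59969292 0.154423  ] 0.0057108626722008355 135
```

View pics/k.png

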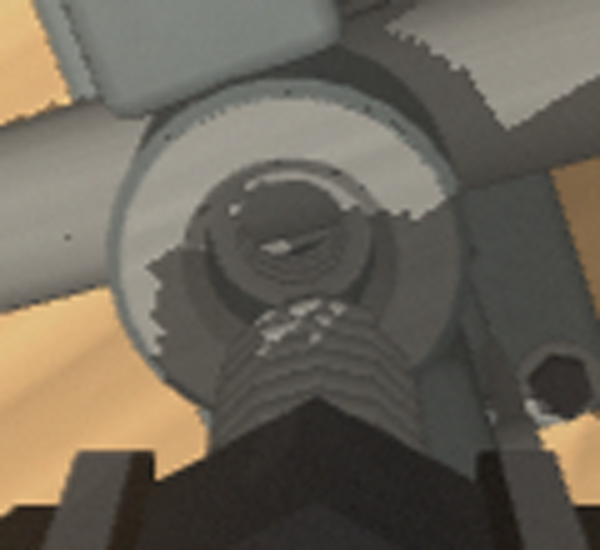

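```bash
python3 - <<'E'
from h import *
c=cam("wrist"); s=manip.observe(); p,d=cams.grab_frame("wrist"); P=cloud(c,d)
print(s['position'])
for v in range(194,226,2):
    print(v,[ (u,int(P[v,u,2]*1000)) for u in range(226,280,4)])
np.save("P_w3.npy",P)
for v in range(198,222,3):
    # screw pixels: z between .165 and .24
    r=[u for u in range(215,290) if P[v,u,2]>.165]
    if r: print(v,min(r),max(r),P[v,(min(r)+max(r))//2].round(4), 'width mm',np.linalg.norm(P[v,min(r)]-P[v,max(r)])*1e3)
E
```

```text
[0.59739415 0.15123094 0.2375347 ]
194 [(226, 145), (230, 142), (234, 130), (238, 127), (242, 126), (246, 121), (250, 123), (254, 125), (258, 128), (262, 130), (266, 143), (270, 145), (274, 145), (278, 146)]
196 [(226, 146), (230, 142), (234, 134), (238, 126), (242, 127), (246, 127), (250, 128), (254, 128), (258, 129), (262, 135), (266, 143), (270, 146), (274, 146), (278, 146)]
198 [(226, 146), (230, 143), (234, 138), (238, 129), (242, 128), (246, 128), (250, 128), (254, 182), (258, 129), (262, 138), (266, 144), (270, 147), (274, 147), (278, 146)]
200 [(226, 146), (230, 144), (234, 141), (238, 134), (242, 128), (246, 129), (250, 199), (254, 198), (258, 198), (262, 142), (266, 144), (270, 146), (274, 147), (278, 147)]
202 [(226, 148), (230, 146), (234, 144), (238, 138), (242, 132), (246, 198), (250, 198), (254, 199), (258, 198), (262, 198), (266, 145), (270, 146), (274, 147), (278, 146)]
204 [(226, 146), (230, 147), (234, 145), (238, 142), (242, 199), (246, 203), (250, 204), (254, 204), (258, 203), (262, 202), (266, 145), (270, 146), (274, 147), (278, 147)]
206 [(226, 147), (230, 146)
[... 1493 characters left out ...]
, 221), (274, 137), (278, 137)]
224 [(226, 1), (230, 1), (234, 223), (238, 230), (242, 233), (246, 245), (250, 247), (254, 249), (258, 246), (262, 243), (266, 229), (270, 222), (274, 210), (278, 139)]
198 253 254 [0.6038 0.1471 0.1836] width mm 1.717449918258244
201 241 263 [0.6066 0.1459 0.1988] width mm 192.54559445901756
204 241 280 [0.604  0.1423 0.204 ] width mm 191.4828818201121
207 238 266 [0.6072 0.1455 0.2111] width mm 16.612071412517004
210 235 269 [0.6072 0.1455 0.2161] width mm 19.78275472184697
213 234 271 [0.6064 0.1461 0.2178] width mm 21.92339036612607
216 234 272 [0.6064 0.1455 0.223 ] width mm 21.770590027614396
219 222 273 [0.6085 0.1476 0.2284] width mm 184.39477662181798
```

```bash
python3 - <<'E'
from h import *
from scipy.optimize import least_squares
c=cam("wrist"); P=np.load("P_w3.npy"); Z=P[...,2]
m=np.zeros(Z.shape,np.uint8); b=(slice(145,222),slice(205,290)); m[b]=((Z>.1425)&(Z<.150))[b]
m=cv2.morphologyEx(m,cv2.MORPH_OPEN,np.ones((3,3),np.uint8))
cs,_=cv2.findContours(m,cv2.RETR_EXTERNAL,cv2.CHAIN_APPROX_NONE);k=max(cs,key=cv2.contourArea)[:,0]
w=np.array([plane(c,a,bb,.146)[:2] for a,bb in k]); x=np.array([.5985,.1532])
for i in range(4):
    g=np.hypot(*(w-x).T); s=(g>.023)&(g<.030)
    r=least_squares(lambda y:np.hypot(*(w[s]-y[:2]).T)-y[2],[*x,.027],loss='soft_l1',f_scale=.0004); x=r.x[:2]
    a=np.degrees(np.arctan2(*(w[s]-x).T[::-1])); print(r.x,s.sum(),np.std(r.fun),np.histogram(a,bins=12,range=(-180,180))[0])
print(proj(c,[*x,.146]))
E
```

```text
[0.60064741 0.15389968 0.02633503] 167 0.00040786230696443054 [11 18 17 15 19 18 16 18 16 19  0  0]
[0.60069218 0.15389374 0.0263091 ] 171 0.0005105902268823993 [14 19 17 15 19 18 16 18 16 19  0  0]
[0.60069218 0.15389374 0.0263091 ] 171 0.0005105902146369023 [14 19 17 15 19 18 16 18 16 19  0  0]
[0.60069218 0.15389374 0.0263091 ] 171 0.000510590214638341 [14 19 17 15 19 18 16 18 16 19  0  0]
[[247.7434394  190.82369968]]
```

Call:
step_arm(
  moves=[
    [1.5,1,0,0.002,-0.003,0],
    [1.5,1,-10,0.001,0,0],
    [0,0,-10,0,0,0],
    [0,0,0,0,0,0],
    [0,0,0,0,0,0],
  ],
)

```text
t: 9.48
position: [0.6006, 0.1543, 0.2163]
orientation: [-3.14, 0.002, -2.184]
wrist_force: [0.3, -0.2, -1.3]
width: 0.0292
```

```bash
python3 d.py 0.6005 0.1534 0.193 -125.3
```

```text
t 9.48 pos [0.6006 0.1543 0.2163] ori [-3.140e+00  2.000e-03 -2.184e+00] F [ 0.3 -0.2 -1.3] T [ 0.   -0.   -0.02] w 0.0292 q [0.14 0.5  1.59 0.   1.05 2.33]
d mm [ -0.1  -0.9 -23.3] rot [-0.001  0.003 -0.002]
```

Call:
step_arm(
  moves=[
    [0,-1,-8,0,0.003,-0.002],
    [0,0,-8,0,0,0],
    [0,0,-7,0,0,0],
    [0,0,0,0,0,0],
  ],
)

```text
t: 9.82
position: [0.6003, 0.1532, 0.1904]
orientation: [3.14, -0.0, -2.186]
wrist_force: [0.1, 0.0, -2.6]
width: 0.029
```

```bash
python3 d.py 0.6005 0.1534 0.180 -125.3; python3 - <<'E'
from h import *
p,d=cams.grab_frame("wrist")
cv2.imwrite("pics/l.png",cv2.resize(p[:,:,::-1][130:260,170:330],None,fx=4,fy=4,interpolation=cv2.INTER_CUBIC))
E
```

```text
t 9.82 pos [0.6003 0.1532 0.1904] ori [ 3.14  -0.    -2.186] F [ 0.1  0.  -2.6] T [-0.   -0.02  0.03] w 0.029 q [0.14 0.53 1.62 0.   1.   2.33]
d mm [  0.2   0.2 -10.4] rot [-0.001 -0.001 -0.   ]
```

View pics/l.png

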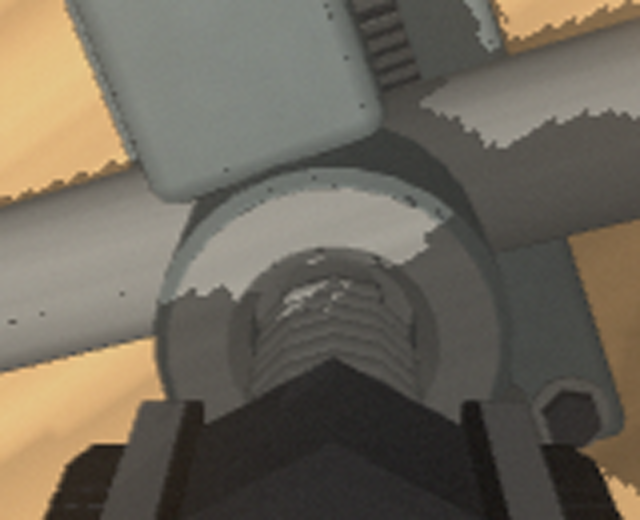

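Screw shank (crop 250-415) sits centred in the countersink (230-440). Lowering slowly.

Call:
step_arm(
  moves=[
    [0,0,-3,0,0,0],
    [0,0,-3,0,0,0],
    [0,0,-3,0,0,0],
    [0,0,0,0,0,0],
  ],
)

```text
t: 10.2
position: [0.6008, 0.1533, 0.1816]
orientation: [3.141, 0.001, -2.186]
wrist_force: [-0.1, 0.1, -2.8]
width: 0.0292
```

```bash
python3 d.py 0.6005 0.1534 0.172 -125.3
```

```text
t 10.2 pos [0.6008 0.1533 0.1816] ori [ 3.141e+00  1.000e-03 -2.186e+00] F [-0.1  0.1 -2.8] T [-0.06  0.02  0.02] w 0.0292 q [0.14 0.53 1.63 0.   0.98 2.33]
d mm [-0.3  0.1 -9.6] rot [-0.001 -0.    -0.   ]
```

Call:
step_arm(
  moves=[
    [0,0,-3,0,0,0],
    [0,0,-3,0,0,0],
    [0,0,-1,0,0,0],
    [0,0,0,0,0,0],
  ],
)

```text
t: 10.53
position: [0.6008, 0.1533, 0.1742]
orientation: [3.141, 0.001, -2.186]
wrist_force: [-0.8, 0.3, -2.5]
width: 0.0296
```

Call:
step_arm(
  moves=[
    [0,0,-1,0,0,0],
    [0,0,-1,0,0,0],
  ],
)

```text
t: 10.7
position: [0.6009, 0.1534, 0.1723]
orientation: [3.142, 0.001, -2.186]
wrist_force: [-1.9, 0.1, 4.1]
width: 0.0296
```

Call:
step_arm(
  moves=[
    [0,0,-1,0,0,0],
    [0,0,-1,0,0,0],
  ],
)

```text
t: 10.87
position: [0.601, 0.1534, 0.172]
orientation: [-3.141, 0.002, -2.186]
wrist_force: [-4.3, -1.0, 10.2]
width: 0.0294
```

Call:
step_arm(
  moves=[
    [0,0,0.3,0,0,0.06],
    [0,0,-0.3,0,0,0.06],
    [0,0,-0.3,0,0,0.06],
  ],
)

```text
t: 11.12
position: [0.6007, 0.1533, 0.1725]
orientation: [-3.14, 0.002, -2.001]
wrist_force: [-1.2, -0.7, -1.0]
width: 0.0292
```

```bash
python3 d.py 0.6010 0.1534 0.172 -125.3
```

```text
t 11.12 pos [0.6007 0.1533 0.1725] ori [-3.140e+00  2.000e-03 -2.001e+00] F [-1.2 -0.7 -1. ] T [-0.18  0.27  0.06] w 0.0292 q [0.14 0.54 1.64 0.   0.96 2.14]
d mm [ 0.3  0.1 -0.5] rot [-0.001  0.002 -0.185]
```

Call:
step_arm(
  moves=[
    [0,0,-0.5,0,0,0.07],
    [0,0,-0.5,0,0,0.07],
    [0,0,-0.5,0,0,0.07],
    [0,0,-0.5,0,0,0.07],
    [0,0,-0.5,0,0,0.07],
  ],
)

```text
t: 11.53
position: [0.5998, 0.153, 0.1725]
orientation: [-3.141, 0.002, -1.635]
wrist_force: [-2.3, -0.4, 3.0]
width: 0.029
```

Call:
step_arm(
  moves=[
    [0,0,-0.5,0,0,0.07],
    [0,0,-0.5,0,0,0.07],
    [0,0,-0.5,0,0,0.07],
    [0,0,-0.5,0,0,0.07],
    [0,0,-0.5,0,0,0.07],
  ],
)

```text
t: 11.95
position: [0.5995, 0.1533, 0.1725]
orientation: [-3.139, 0.002, -1.267]
wrist_force: [-2.7, 0.1, 2.4]
width: 0.0293
```

```bash
python3 d.py 0.6010 0.1534 0.172 -125.3
```

```text
t 11.95 pos [0.5995 0.1533 0.1725] ori [-3.139e+00  2.000e-03 -1.267e+00] F [-2.7  0.1  2.4] T [-0.02  0.36 -0.06] w 0.0293 q [0.14 0.54 1.64 0.   0.96 1.41]
d mm [ 1.5  0.1 -0.5] rot [-0.002  0.003 -0.92 ]
```

Call:
step_arm(
  moves=[
    [0,0,-0.5,0,0,0.07],
    [0,0,-0.5,0,0,0.07],
    [0,0,-0.5,0,0,0.07],
    [0,0,-0.5,0,0,0.07],
    [0,0,-0.5,0,0,0.07],
  ],
)

```text
t: 12.37
position: [0.5997, 0.1535, 0.1711]
orientation: [-3.137, 0.002, -0.899]
wrist_force: [0.4, 0.1, -2.2]
width: 0.0292
```

```bash
python3 d.py 0.6005 0.1534 0.172 -125.3; python3 - <<'E'
from h import *
p,d=cams.grab_frame("wrist")
cv2.imwrite("pics/m.png",p[:,:,::-1])
E
```

```text
t 12.37 pos [0.5997 0.1535 0.1711] ori [-3.137e+00  2.000e-03 -8.990e-01] F [ 0.4  0.1 -2.2] T [0.07 0.08 0.01] w 0.0292 q [0.14 0.54 1.64 0.   0.95 1.04]
d mm [ 0.8 -0.1  0.9] rot [-0.002  0.005 -1.288]
```

View pics/m.png

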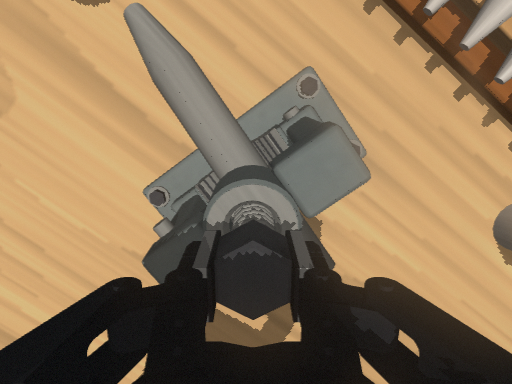

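Call:
step_arm(
  moves=[
    [0.3,0,-1,0,0.002,0],
    [0.3,0,-1,0,0.002,0],
    [0,0,-1,0,0,0],
    [0,0,0,0,0,0],
  ],
)

```text
t: 12.75
position: [0.6004, 0.1537, 0.1678]
orientation: [-3.14, 0.005, -0.9]
wrist_force: [-0.4, 0.4, -2.0]
width: 0.0293
```

Call:
step_arm(
  moves=[
    [0,0,-1,0,0,0],
    [0,0,-1,0,0,0],
  ],
)

```text
t: 12.92
position: [0.6007, 0.1539, 0.1675]
orientation: [-3.139, 0.004, -0.902]
wrist_force: [-5.9, -0.2, 12.4]
width: 0.0294
```

```bash
python3 d.py 0.6005 0.1534 0.172 -125.3
```

```text
t 12.92 pos [0.6007 0.1539 0.1675] ori [-3.139  0.004 -0.902] F [-5.9 -0.2 12.4] T [-0.04  1.19  0.02] w 0.0294 q [0.14 0.55 1.64 0.01 0.95 1.04]
d mm [-0.2 -0.5  4.5] rot [-0.004  0.003 -1.285]
```

```bash
python3 - <<'E'
from h import *
import pickle
c=pickle.load(open("c_w1.pkl","rb")); P=np.load("P_w1.npy")
Z=P[...,2]; u,v=proj(c,(.5998,.1539,.138))[0].astype(int)
m=np.zeros(Z.shape,np.uint8); b=(slice(95,285),slice(240,345)); m[b]=((Z>.134)&(Z<.1415))[b]
m=cv2.morphologyEx(m,cv2.MORPH_OPEN,np.ones((5,5),np.uint8))
n,l,s,_=cv2.connectedComponentsWithStats(m)
for i in range(1,n):
    if s[i,4]<200: continue
    k=max(cv2.findContours((l==i).astype(np.uint8),cv2.RETR_EXTERNAL,cv2.CHAIN_APPROX_NONE)[0],key=cv2.contourArea)[:,0]
    w=np.array([plane(c,a,bb,.138)[:2] for a,bb in k]); print(s[i],(w.mean(0)*1e3).round(1),cv2.minAreaRect((w*1e3).astype(np.float32)))
cv2.imwrite("pics/n.png",cv2.resize(m*255,None,fx=1,fy=1))
# edges of crosshead by Canny lines
g=cv2.imread("pics/c.png",0)
lines=cv2.createLineSegmentDetector().detect(g[90:290,235:345])[0][:,0]+np.array([235,90,235,90])
for L in lines:
    if np.hypot(L[2]-L[0],L[3]-L[1])<22: continue
    zz=.138
    a=plane(c,L[0],L[1],zz);bb=plane(c,L[2],L[3],zz); d=bb-a; print(L.round(0),round(np.degrees(np.arctan2(d[1],d[0]))%90,1))
E
```

```text
[ 269  137   41   47 1845] [553.4 166. ] ((554.0164794921875, 166.21563720703125), (37.19088363647461, 43.33160400390625), 74.44882202148438)
[ 269  234   38   38 1308] [645.1 140.2] ((644.2022094726562, 140.9966278076172), (37.32948303222656, 40.595191955566406), 73.8641128540039)
[337. 283. 340. 237.] 73.9
[244. 102. 304. 101.] 75.0
[268. 267. 268. 244.] 76.0
[241. 166. 241. 136.] 73.9
[244. 241. 243. 218.] 76.1
[299. 289. 337. 280.] 89.2
[318. 157. 343. 157.] 73.1
[343. 196. 317. 199.] 80.3
[307. 244. 306. 269.] 75.2
[318. 118. 317. 156.] 74.7
[303. 271. 272. 272.] 74.9
[273. 182. 304. 181.] 75.6
[285. 184. 264. 199.] 22.2
[310. 190. 284. 184.] 61.8
[270. 154. 271. 179.] 75.6
[307. 138. 281. 138.] 72.9
[308. 177. 307. 147.] 77.4
[271. 233. 272. 268.] 76.7
[301. 105. 257. 105.] 74.6
[318. 167. 343. 165.] 78.7
[343. 170. 311. 172.] 77.5
```

Contact came back about 5 mm lower, around tool yaw -72°. The vise and screw yaws predict -75°, so this is the drop. Now turning forward.

Call:
step_arm(
  moves=[
    [0,0,0.3,0,0,-0.05],
    [0,0,0,0,0,-0.1],
    [0,0,-0.1,0,0,-0.1],
    [0,0,-0.1,0,0,-0.1],
    [0,0,-0.1,0,0,-0.1],
  ],
)

```text
t: 13.33
position: [0.6006, 0.1538, 0.1679]
orientation: [-3.138, 0.004, -1.372]
wrist_force: [-1.0, -0.2, -1.5]
width: 0.0294
```

```bash
python3 d.py 0.6005 0.1534 0.172 -142.5
```

```text
t 13.33 pos [0.6006 0.1538 0.1679] ori [-3.138  0.004 -1.372] F [-1.  -0.2 -1.5] T [-0.    0.07 -0.  ] w 0.0294 q [0.14 0.55 1.64 0.   0.95 1.51]
d mm [-0.1 -0.4  4.1] rot [-0.002  0.005 -1.116]
```

Call:
step_arm(
  moves=[
    [0,0,-0.2,0,0.002,-0.1],
    [0,0,-0.2,0,0,-0.1],
    [0,0,-0.2,0,0,-0.1],
    [0,0,-0.2,0,0,-0.1],
    [0,0,-0.2,0,0,-0.1],
  ],
)

```text
t: 13.75
position: [0.6009, 0.1536, 0.1667]
orientation: [-3.14, 0.004, -1.902]
wrist_force: [-0.5, 1.8, 0.3]
width: 0.0294
```

Call:
step_arm(
  moves=[
    [0,0,-0.2,0,0,-0.1],
    [0,0,-0.2,0,0,-0.1],
    [0,0,-0.2,0,0,-0.1],
    [0,0,-0.2,0,0,-0.1],
    [0,0,-0.2,0,0,-0.1],
  ],
)

```text
t: 14.17
position: [0.6005, 0.154, 0.1662]
orientation: [-3.14, 0.004, -2.432]
wrist_force: [-1.0, 0.2, 0.1]
width: 0.0294
```

```bash
python3 d.py 0.6005 0.1534 0.166 -142.5
```

```text
t 14.17 pos [0.6005 0.154  0.1662] ori [-3.14   0.004 -2.432] F [-1.   0.2  0.1] T [0.1  0.25 0.06] w 0.0294 q [0.14 0.55 1.64 0.   0.94 2.58]
d mm [-0.  -0.6 -0.2] rot [-0.001  0.004 -0.055]
```

Call:
step_arm(
  moves=[
    [0,0,-0.2,0,0.002,-0.05],
    [0,0,0,0,0,0],
    [0,0,0,0,0,0],
  ],
)

```text
t: 14.42
position: [0.6005, 0.154, 0.1662]
orientation: [-3.141, 0.003, -2.491]
wrist_force: [-0.4, 0.1, -1.3]
width: 0.0292
```

```bash
python3 d.py 0.6005 0.1534 0.166 -142.5
```

```text
t 14.42 pos [0.6005 0.154  0.1662] ori [-3.141e+00  3.000e-03 -2.491e+00] F [-0.4  0.1 -1.3] T [ 0.09  0.13 -0.05] w 0.0292 q [0.14 0.55 1.64 0.   0.94 2.63]
d mm [ 0.  -0.6 -0.2] rot [-0.001  0.002  0.004]
```

Call:
step_arm(
  moves=[
    [0,0,0,0,0,0],
    [0,0,0,0,0,0],
    [0,0,0,0,0,0],
    [0,0,0,0,0,0],
  ],
  grip=52,
)

```text
t: 14.75
position: [0.6011, 0.1539, 0.1667]
orientation: [-3.14, 0.004, -2.486]
wrist_force: [-0.6, 0.7, 0.0]
width: 0.0521
```

Call:
step_arm(
  moves=[
    [0,0,10,0,0,0],
    [0,0,20,0,0,0],
    [0,0,20,0,0,0],
    [0,0,0,0,0,0],
  ],
)

```text
t: 15.08
position: [0.6009, 0.1537, 0.2197]
orientation: [-3.141, 0.003, -2.485]
wrist_force: [-0.1, 0.6, 0.9]
width: 0.0522
```

```bash
python3 d.py 0.6005 0.154 0.166 -142.5; python3 - <<'E'
from h import *
c=cam("wrist"); p,d=cams.grab_frame("wrist");P=cloud(c,d); Z=P[...,2]
cv2.imwrite("pics/o.png",p[:,:,::-1])
u,v=proj(c,(.5998,.1539,.195))[0].astype(int); print(u,v,np.median(Z[v-4:v+5,u-4:u+5]))
h=np.median(Z[v-4:v+5,u-4:u+5])
m=np.zeros(Z.shape,np.uint8); b=(slice(v-50,v+60),slice(u-60,u+60)); m[b]=(abs(Z-h)<.004)[b]
k=max(cv2.findContours(m,cv2.RETR_EXTERNAL,cv2.CHAIN_APPROX_NONE)[0],key=cv2.contourArea)
w=np.array([plane(c,a,bb,h)[:2] for a,bb in k[:,0]])
M=cv2.moments((w*1e4).astype(np.float32)); cx,cy=M['m10']/M['m00']/1e4,M['m01']/M['m00']/1e4; print(cx,cy,M['m00']/100)
q=w-[cx,cy];ang=np.arctan2(q[:,1],q[:,0]);r=np.hypot(*q.T); ph=np.angle(np.sum((r-r.mean())*np.exp(6j*ang)))/6; print('flat',(np.degrees(ph)+30)%60)
E
```

```text
t 15.08 pos [0.6009 0.1537 0.2197] ori [-3.141e+00  3.000e-03 -2.485e+00] F [-0.1  0.6  0.9] T [-0.04  0.02  0.05] w 0.0522 q [0.14 0.49 1.59 0.   1.06 2.63]
d mm [ -0.4   0.3 -53.7] rot [-0.001  0.003 -0.002]
255 229 0.196466908710192
0.6010820632494394 0.1541043742474331 750.6055328261853
flat 37.22339338490614
```

View pics/o.png

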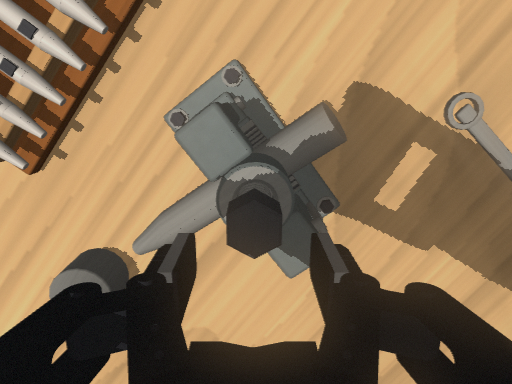

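Call:
step_arm(
  moves=[
    [0,0,0,0,0,0.1245],
    [0,0,0,0,0,0.1245],
    [0,0,0,0,0,0.1245],
    [0,0,0,0,0,0.1245],
    [0,0,0,0,0,0.1245],
  ],
)

```text
t: 15.55
position: [0.5996, 0.1534, 0.2172]
orientation: [3.141, 0.001, -1.857]
wrist_force: [-0.4, -0.3, 0.2]
width: 0.0521
```

Call:
step_arm(
  moves=[
    [0,2,0,0,0,0.1245],
    [0,2,0,0,0,0.1245],
    [0,2,0,0,0,0.1245],
    [0,2,0,0,0,0.1245],
    [0,2,0,0,0,0.1245],
  ],
)

```text
t: 15.97
position: [0.5983, 0.1631, 0.2145]
orientation: [3.137, 0.001, -1.232]
wrist_force: [-0.3, 0.5, -0.2]
width: 0.052
```

Call:
step_arm(
  moves=[
    [0,2,0,0,0,0.1245],
    [0,2,0,0,0,0.1245],
    [0,2,0,0,0,0.1245],
    [0,2,0,0,0,0.1245],
    [0,2,0,0,0,0.1245],
  ],
)

```text
t: 16.38
position: [0.5971, 0.1732, 0.2116]
orientation: [3.133, 0.003, -0.607]
wrist_force: [0.3, -0.0, -0.6]
width: 0.0519
```

Call:
step_arm(
  moves=[
    [0,2,0,0,0,0.1245],
    [0,2,0,0,0,0.1245],
    [0,2,0,0,0,0.1245],
    [0,2,0,0,0,0.1245],
    [0,2,0,0,0,0.1245],
  ],
)

```text
t: 16.8
position: [0.5958, 0.1834, 0.2087]
orientation: [3.131, 0.007, 0.018]
wrist_force: [0.6, 0.0, 0.1]
width: 0.052
```

Call:
step_arm(
  moves=[
    [1,-6,3,0,0,0.1245],
    [1,-6,3,0,0,0.1245],
    [1,-6,3,0,0,0.1245],
    [1,-6,2,0,0,0.1245],
    [1,-5,2,0,0,0.1245],
  ],
)

```text
t: 17.22
position: [0.5992, 0.1546, 0.2187]
orientation: [3.132, 0.012, 0.643]
wrist_force: [0.1, 0.4, 0.8]
width: 0.0517
```

Call:
step_arm(
  moves=[
    [0.3,0,0.5,0,0,0.1245],
    [0.3,0,0.5,0,0,0.1245],
    [0.3,0,0.5,0,0,0.1245],
    [0.3,0,0.5,0,0,0.1245],
    [0.3,0,0.5,0,0,0.1245],
  ],
)

```text
t: 17.63
position: [0.5998, 0.153, 0.219]
orientation: [3.135, 0.015, 1.268]
wrist_force: [-0.3, 0.4, 0.2]
width: 0.0525
```

Call:
step_arm(
  moves=[
    [0.3,0,0.5,0,0,0.1245],
    [0.3,0,0.5,0,0,0.1245],
    [0.3,0,0.5,0,0,0.1245],
    [0.3,0,0.5,0,0,0.1245],
    [0.3,0,0.5,0,0,0.1245],
  ],
)

```text
t: 18.05
position: [0.6001, 0.1527, 0.2188]
orientation: [3.139, 0.015, 1.893]
wrist_force: [-0.2, 0.1, 0.4]
width: 0.0519
```

Call:
step_arm(
  moves=[
    [0.3,0,0.5,0,0,0.1245],
    [0.3,0,0.5,0,0,0.1245],
    [0.3,0,0.5,0,0,0.1245],
    [0.3,0,0.5,0,0,0.1245],
    [0,0,0.5,0,0,0.1],
  ],
)

```text
t: 18.47
position: [0.6001, 0.1524, 0.2186]
orientation: [-3.14, 0.013, 2.5]
wrist_force: [-0.7, 0.6, 0.5]
width: 0.0523
```

```bash
python3 d.py 0.6005 0.154 0.166 157.3
```

```text
t 18.47 pos [0.6001 0.1524 0.2186] ori [-3.14   0.013  2.5  ] F [-0.7  0.6  0.5] T [ 0.05 -0.02 -0.  ] w 0.0523 q [ 0.15  0.49  1.59 -0.01  1.05 -2.35]
d mm [  0.4   1.6 -52.6] rot [0.008 0.011 0.245]
```

Call:
step_arm(
  moves=[
    [0.2,0.8,0,0.004,0.006,0.1225],
    [0.2,0.8,0,0.004,0.005,0.1225],
    [0,0,0,0,0,0],
    [0,0,0,0,0,0],
  ],
)

```text
t: 18.8
position: [0.5996, 0.1538, 0.2167]
orientation: [-3.14, -0.003, 2.752]
wrist_force: [-1.0, -0.6, -1.3]
width: 0.0519
```

```bash
python3 d.py 0.6005 0.154 0.166 157.3
```

```text
t 18.8 pos [0.5996 0.1538 0.2167] ori [-3.140e+00 -3.000e-03  2.752e+00] F [-1.  -0.6 -1.3] T [ 0.   -0.01 -0.01] w 0.0519 q [ 0.14  0.5   1.59  0.    1.06 -2.61]
d mm [  0.9   0.2 -50.7] rot [ 0.    -0.003 -0.006]
```

Call:
step_arm(
  moves=[
    [0.5,0,-12,0,-0.003,-0.006],
    [0.4,0,-15,0,0,0],
    [0,0,-15,0,0,0],
    [0,0,-7,0,0,0],
    [0,0,0,0,0,0],
  ],
)

```text
t: 19.22
position: [0.6002, 0.1536, 0.1657]
orientation: [-3.141, 0.001, 2.726]
wrist_force: [0.7, 0.0, -0.3]
width: 0.0522
```

```bash
python3 d.py 0.6005 0.154 0.166 157.3
```

```text
t 19.22 pos [0.6002 0.1536 0.1657] ori [-3.141e+00  1.000e-03  2.726e+00] F [ 0.7  0.  -0.3] T [-0.01 -0.03  0.  ] w 0.0522 q [ 0.14  0.55  1.64 -0.    0.94 -2.58]
d mm [0.3 0.4 0.3] rot [0.001 0.001 0.019]
```

Call:
step_arm(
  moves=[
    [0.3,0.4,0,0,0,0.019],
    [0,0,0,0,0,0],
  ],
)

```text
t: 19.38
position: [0.6006, 0.1541, 0.166]
orientation: [-3.141, 0.001, 2.744]
wrist_force: [0.6, -0.2, -0.4]
width: 0.0521
```

Call:
step_arm(
  moves=[
    [0,0,0,0,0,0],
    [0,0,0,0,0,0],
    [0,0,0,0,0,0],
    [0,0,0,0,0,0],
  ],
  grip=25,
)

```text
t: 19.72
position: [0.6009, 0.1542, 0.1678]
orientation: [3.141, 0.003, 2.742]
wrist_force: [-0.2, -0.6, -1.9]
width: 0.0293
```

```bash
python3 d.py 0.6005 0.154 0.166 -134
```

```text
t 19.72 pos [0.6009 0.1542 0.1678] ori [3.141e+00 3.000e-03 2.742e+00] F [-0.2 -0.6 -1.9] T [-0.02  0.03  0.02] w 0.0293 q [ 0.15  0.55  1.64 -0.    0.95 -2.6 ]
d mm [-0.4 -0.2 -1.8] rot [-1.000e-03  3.000e-03  1.202e+00]
```

Call:
step_arm(
  moves=[
    [0,0,-0.2,0,0,-0.1],
    [0,0,-0.2,0,0,-0.1],
    [0,0,-0.2,0,0,-0.1],
    [0,0,-0.2,0,0,-0.1],
    [0,0,-0.2,0,0,-0.1],
  ],
)

```text
t: 20.13
position: [0.6006, 0.1541, 0.1671]
orientation: [3.141, 0.003, 2.224]
wrist_force: [-0.7, -0.9, -2.7]
width: 0.0293
```

Call:
step_arm(
  moves=[
    [0,0,-0.2,0,0,-0.1],
    [0,0,-0.2,0,0,-0.1],
    [0,0,-0.2,0,0,-0.1],
    [0,0,-0.2,0,0,-0.1],
    [0,0,-0.2,0,0,-0.1],
  ],
)

```text
t: 20.55
position: [0.6001, 0.1539, 0.1664]
orientation: [-3.141, 0.003, 1.697]
wrist_force: [-1.0, -0.1, -0.9]
width: 0.0292
```

```bash
python3 d.py 0.6005 0.154 0.166 -134
```

```text
t 20.55 pos [0.6001 0.1539 0.1664] ori [-3.141e+00  3.000e-03  1.697e+00] F [-1.  -0.1 -0.9] T [-0.07  0.18 -0.04] w 0.0292 q [ 0.15  0.55  1.64 -0.    0.95 -1.55]
d mm [ 0.4  0.1 -0.4] rot [2.000e-03 3.000e-03 2.247e+00]
```

Descending about 0.6 mm per 30°, with light forces. Continuing.

Call:
step_arm(
  moves=[
    [0,0,-0.2,0,0,-0.1],
    [0,0,-0.2,0,0,-0.1],
    [0,0,-0.2,0,0,-0.1],
    [0,0,-0.2,0,0,-0.1],
    [0,0,-0.2,0,0,-0.1],
  ],
)

```text
t: 20.97
position: [0.5999, 0.1536, 0.1659]
orientation: [-3.141, 0.003, 1.171]
wrist_force: [-0.3, -0.3, -1.9]
width: 0.0293
```

Call:
step_arm(
  moves=[
    [0,0,-0.2,0,0,-0.1],
    [0,0,-0.2,0,0,-0.1],
    [0,0,-0.2,0,0,-0.1],
    [0,0,-0.2,0,0,-0.1],
    [0,0,-0.2,0,0,-0.1],
  ],
)

```text
t: 21.38
position: [0.5997, 0.1534, 0.1654]
orientation: [-3.141, 0.003, 0.644]
wrist_force: [0.1, 0.1, -1.0]
width: 0.0288
```

Call:
step_arm(
  moves=[
    [0,0,-0.2,0,0,-0.1],
    [0,0,-0.2,0,0,-0.1],
    [0,0,-0.2,0,0,-0.1],
    [0,0,-0.2,0,0,-0.1],
    [0,0,-0.2,0,0,-0.1],
  ],
)

```text
t: 21.8
position: [0.5995, 0.1534, 0.1648]
orientation: [-3.141, 0.003, 0.117]
wrist_force: [-0.2, -0.6, -1.6]
width: 0.0293
```

Call:
step_arm(
  moves=[
    [0,0,-0.2,0,0,-0.1],
    [0,0,-0.2,0,0,-0.1],
    [0,0,-0.2,0,0,-0.1],
    [0,0,-0.2,0,0,-0.1],
    [0,0,-0.2,0,0,-0.1],
  ],
)

```text
t: 22.22
position: [0.5992, 0.1535, 0.1643]
orientation: [-3.141, 0.003, -0.41]
wrist_force: [0.8, 0.3, -1.0]
width: 0.0292
```

```bash
python3 d.py 0.6005 0.154 0.166 -134
```

```text
t 22.22 pos [0.5992 0.1535 0.1643] ori [-3.141e+00  3.000e-03 -4.100e-01] F [ 0.8  0.3 -1. ] T [-0.02  0.08  0.  ] w 0.0292 q [0.14 0.55 1.65 0.   0.95 0.55]
d mm [1.3 0.5 1.7] rot [-0.004  0.    -1.929]
```

Call:
step_arm(
  moves=[
    [0,0,-0.2,0,0,-0.1],
    [0,0,-0.2,0,0,-0.1],
    [0,0,-0.2,0,0,-0.1],
    [0,0,-0.2,0,0,-0.1],
    [0,0,-0.2,0,0,-0.1],
  ],
)

```text
t: 22.63
position: [0.5992, 0.1536, 0.1638]
orientation: [-3.14, 0.003, -0.936]
wrist_force: [-0.7, 0.2, -1.9]
width: 0.0293
```

Call:
step_arm(
  moves=[
    [0,0,-0.2,0,0,-0.1],
    [0,0,-0.2,0,0,-0.1],
    [0,0,-0.2,0,0,-0.1],
    [0,0,-0.2,0,0,-0.1],
    [0,0,-0.2,0,0,-0.1],
  ],
)

```text
t: 23.05
position: [0.5992, 0.1538, 0.1633]
orientation: [-3.139, 0.004, -1.463]
wrist_force: [-0.4, 1.1, -1.7]
width: 0.0292
```

Call:
step_arm(
  moves=[
    [0,0,-0.2,0,0,-0.1],
    [0,0,-0.2,0,0,-0.1],
    [0,0,-0.2,0,0,-0.1],
    [0,0,-0.2,0,0,-0.1],
    [0,0,-0.2,0,0,-0.1],
  ],
)

```text
t: 23.47
position: [0.5992, 0.1539, 0.1628]
orientation: [-3.139, 0.004, -1.99]
wrist_force: [-0.2, 0.0, -1.3]
width: 0.0293
```

Call:
step_arm(
  moves=[
    [0,0,-0.2,0,0,-0.1],
    [0,0,-0.2,0,0,-0.1],
    [0,0,-0.1,0,0,-0.1],
    [0,0,0,0,0,0],
    [0,0,0,0,0,0],
  ],
)

```text
t: 23.88
position: [0.5993, 0.1539, 0.1627]
orientation: [-3.138, 0.005, -2.308]
wrist_force: [-0.9, 0.4, -1.6]
width: 0.029
```

```bash
python3 d.py 0.6005 0.154 0.166 -134
```

```text
t 23.88 pos [0.5993 0.1539 0.1627] ori [-3.138  0.005 -2.308] F [-0.9  0.4 -1.6] T [ 0.01 -0.01 -0.01] w 0.029 q [0.14 0.55 1.65 0.   0.93 2.45]
d mm [1.2 0.1 3.3] rot [-0.001  0.006 -0.03 ]
```

Call:
step_arm(
  moves=[
    [0,0,-0.2,0,0,-0.025],
    [0,0,0,0,0,0],
    [0,0,0,0,0,0],
  ],
)

```text
t: 24.13
position: [0.5993, 0.1539, 0.1625]
orientation: [-3.138, 0.005, -2.329]
wrist_force: [1.1, 0.3, -1.8]
width: 0.0293
```

```bash
python3 d.py 0.6005 0.154 0.166 -134; python3 - <<'E'
from h import *
c=cam("wrist"); p,d=cams.grab_frame("wrist");P=cloud(c,d); Z=P[...,2]
q,_=cams.grab_frame("side")
u,v=proj(c,(.5998,.1539,.191))[0].astype(int); print(u,v,np.percentile(Z[v-6:v+7,u-6:u+7],[10,50,90]))
cv2.imwrite("pics/q.png",np.hstack([cv2.resize(p[:,:,::-1],(400,300)),cv2.resize(q[:,:,::-1],(400,300))]))
E
```

```text
t 24.13 pos [0.5993 0.1539 0.1625] ori [-3.138  0.005 -2.329] F [ 1.1  0.3 -1.8] T [ 0.01 -0.04  0.03] w 0.0293 q [0.14 0.55 1.65 0.   0.93 2.47]
d mm [1.2 0.1 3.5] rot [-0.001  0.006 -0.01 ]
253 280 [0.19098216 0.19170072 0.19229374]
```

View pics/q.png

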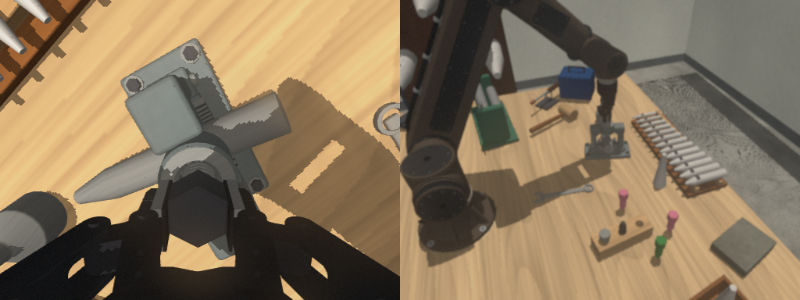

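The head top reads 0.1917 m against an expected 0.191, so the foot is about 44.5 mm below the rim. The wrist view shows the head still gripped over the boss, and the side view shows everything else in place. Handing in.

```bash
python3 -c "
from rig import manip
print(manip.finish_job()); s=manip.observe(); print(s['t'],s['position'],s['width'])"
```

```text
the job is handed in; nothing more can be done
None
the job is handed in; nothing more can be done
```

The screw is started in the boss one full turn past the drop, still held by its head, and the job is handed in at about 24 s of the 67 s allowed.

- **Transfer:** I took the dark hex screw from the block, set it upright in the boss and rested it on the thread.
- **Drop:** Turning it anticlockwise under a light push, the thread gave way at tool yaw of about -72°, and contact came back about 5 mm lower. The image angles of the screw and vise predicted -75°.
- **Forward turn:** I turned it clockwise to the wrist limit, let go and re-gripped once. Then I turned it on to about 360° past the drop, ending at tool yaw -133.4°, with an uncertainty of a few degrees.

**Last checks:**
- **Depth:** The head top reads 0.1917 m against an ideal 0.191, so the foot is about 44.5 mm below the rim (target 45, play under 1 mm).
- **Grip and force:** The gripper opening is 29.3 mm on the head, and forces at the end were under 3 N.
- **Bench:** The side view shows nothing else moved.

**What disagreed:**
- **Before the drop:** I saw none of the roughly 0.8 mm climb expected over that turn. My foot height from the first grip was 1–2 mm too low. Both would fit a small slip in the jaws when I pressed at about 12 N.
- **Size of the drop:** It read about 5 mm, not 6. But when I let go, the head height put the foot 39.5 mm below the rim against 40.1 expected, which confirms the drop.

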